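# Rock the angle gauge on the clamped stud to its red mark

## Task

First swing the cam lever fully over so that the clamp locks the stud block. Then pick up the angle gauge, stand its foot on the half-round batten across the stud with the dial upright, and rock it there until the swinging black needle settles on the red mark. Finish while still holding it like that, the foot resting on the batten alone with both its ends clear of the stud's flat top; leave the joist offcut, glue bottle and screwdriver alone.

Things in the scene. Friction and masses are not known exactly. Their poses are not given: they have to be found in the camera images.
- clamp_base: Plywood base board of the cam clamp, 125 x 310 x 15 mm, screwed to the bench; origin at the centre of its underside, x across, y along its length. The stud lies on it towards +y between low side cleats (top 29 mm above the bench) and an end stop (top 45 mm); a grey sliding jaw (top 49 mm) faces the stud's -y end; the red cam lever is at the -y end.
- cam_lever (a joint): Angle (rad) of the red cam lever about its vertical pivot pin: 0 open (lever points along the base's -y), 1.57 fully over and locked (lever points along the base's -x, towards the robot), so it swings clockwise seen from above. It starts between 0 and 0.3. It takes about 2 N at the knob to swing, more at the very end where the jaw bites and may spring back a few degrees, and otherwise stays where it is left.
- lever_knob (a point): Centre of the upright black round knob at the lever's end: 22 mm diameter, 44 mm tall (22 mm above and below this point), standing 80 mm from the pivot; the flat red lever is right below it. It moves with the lever in a level arc.
- lever_pivot (a point): Point on the lever's vertical pivot axis, level with the knob's centre.
- stud: Pale wooden stud block 89 (x) x 140 (y) x 38 mm (z), 0.35 kg; origin at the centre of its underside, z up. A dark half-round batten of 18 mm radius lies across its top along x, over the origin, so the axis of the round is 38 mm above the origin and the crest 56 mm above it. It lies loose, with about 4 mm of play along y, until the lever is swung over.
- batten_top (a point): Middle of the crest line of the half-round batten (56 mm above the stud's underside, about 71 mm above the bench).
- gauge_grip (a point): Centre of the upright black rectangular handle on top of the angle gauge; handle 22 mm (gauge x) by 28 mm (gauge y), free over 45 mm of height (from 22 mm above this point to 23 mm below). Axes: x out of the dial face, y along the foot, z up. The gauge weighs about 0.36 kg and starts standing upright on the bench, dial facing away from the robot; no other part of it is wider than 94 mm.
- gauge_foot (a point): Centre of the flat underside of the gauge's aluminium foot, 128 mm below gauge_grip along the gauge's z. The foot is 30 mm (x) by 70 mm (y) and 12 mm thick; a blue round housing of 94 mm diameter and 22 mm thickness stands on it, its centre 57 mm above the underside, with the white dial on the +x side.
- foot_end_a (a point): Middle of the foot's bottom edge at its +y end, 35 mm from gauge_foot.
- foot_end_b (a point): Middle of the foot's bottom edge at its -y end, 35 mm from gauge_foot.
- needle (a joint): Angle (rad) of the black needle about the gauge's x axis (dial axis, right-handed), relative to the gauge; 0 is straight up the dial, away from the foot. The needle hangs on a pendulum weight, so it always points up once it settles (in about 1 s): leaning the gauge by an angle about its own +x turns the reading by the opposite amount.
- mark (a joint): Angle (rad) of the red mark on the dial, in the same sense and with the same zero as the needle; preset, it does not turn by itself. Between 0.17 and 0.34, so the needle meets it when the gauge's top leans that much towards the gauge's +y.
- needle_tip (a point): Tip of the black needle, 38 mm from the dial's centre, in front of the dial; its z axis points along the needle.
- mark_tip (a point): Point on the red mark 38 mm from the dial's centre; its z axis points outward through the mark. The mark is a red bar 6 mm wide and 14 mm long.
- joist_offcut: Bystander: loose joist offcut 90 x 160 x 38 mm, origin at the centre of its underside. Leave alone.
- glue_bottle: Bystander: orange bottle, 56 mm diameter, 130 mm tall, origin at the centre of its underside. Leave alone.
- screwdriver: Bystander: screwdriver with a yellow handle, 200 mm long, lying on the bench along its x axis. Leave alone.
Not all that is in view belongs to the job. Of the things that look like the part that bears gauge_grip, the largest one is meant.

How it is judged:
On the way, in this order (a step that is already met when the one before it is completed fails the run):
1. the cam lever is swung over and the stud is locked (value of joint cam_lever above 1.35 rad and contact force between gauge and stud below 0.1 N), for 0.2 s.
2. the held gauge touches the batten (contact force between gauge and stud above 0.2 N and contact force between the fingers and gauge above 0.5 N and z of gauge_foot in the frame of stud above 0.045 m), for 0.1 s.
At the end, for the whole second after the job is handed in: Through the last second: lever past 1.35 rad; needle within 5 deg of the mark, under 0.4 rad/s; dial axis within 8 deg of level; gauge on the batten with over 0.2 N, foot centre over 45 mm and foot ends over 38.5 mm above the stud's underside; fingers hold the gauge with over 0.5 N (all of step 2 and value of joint cam_lever above 1.35 rad and angle between the z axis of needle_tip and the z axis of mark_tip, either way round below 0.09 rad and velocity of joint needle between -0.4 and 0.4 rad/s and angle between gauge_grip's own x axis and vertical between 1.42 and 1.72 rad and angle between gauge_grip's own z axis and vertical below 0.5 rad and contact force between gauge and clamp_base below 0.1 N and z of each of foot_end_a, foot_end_b in the frame of stud above 0.0385 m); the arm keeps its last pose, push and grip.
It fails at once if the joist offcut, glue bottle or screwdriver is moved by more than 20 mm (distance of any of joist_offcut, glue_bottle, screwdriver from where it was at the start of the episode above 0.02 m).
It also fails if it takes over 54 s, if anything falls off the work surface, if the arm or the gripper's body presses on something with over 40 N, if the wrist force passes 120 N, or if a joint passes its speed limit or range.

## Robot

A 6-joint arm with a two-finger parallel gripper is mounted at the origin on the work surface. World frame = base frame: x ahead of the robot, y to its left, z up, the work surface at z = 0. Lengths are in m, angles in rad, forces in N, time in s.
With the tool pointing down it reaches from about 0.425 to 0.95 m from the base axis. Payload 3.5 kg.
Tool frame: the origin (TCP) lies midway between the tips of the shut fingers; the grasp point (between the pads) lies 19 mm behind it; y points along the fingers, x is the direction in which the jaws open and shut, and the axes are right-handed (so a half turn about y gives the same grasp; the last joint's range is limited). The gripper opens to 85 mm and grips with 20 to 120 N. Pads are 22 mm wide; open, the fingers measure 114 mm over their backs; the gripper's body (76 mm by 85 mm) begins 54 mm behind the grasp point. The pads swing forward as they close: fully open they stand 13 mm farther back than shut.
Start: joints at [1.048, 0.286, 1.577, -0, 1.279, -0.15], TCP at [0.246, 0.629, 0.231] pointing down, gripper open.
Joint ranges: [-2.77, 2.77], [-0.9, 2.22], [0.21, 2.48], [-1.53, 4.67], [0.24, 2.81], [-2.84, 2.84]. Speed limits (rad/s): [2.79, 2.79, 3.14, 3.14, 3.14, 3.14].

## Interface

Orientations are given as a unit quaternion [x, y, z, w].
In Python, from plant import ctrl, viewer gives the robot as it stands.
- The arm moves only by the tool step_arm, never from a script. Its argument "rows" is a list of rows, each a list of 3 entries, a list of its own where there are three numbers: the turn, a rotation vector about the tool's x, y, z in degrees, then the shift along the tool's x, y, z in mm, then the closure, from 0 (fully open) to 1 (shut). A call has 1 to 10 rows; each row is the pose to reach, as a shift and turn from the pose commanded when the call began, along the tool's axes at that moment; what a row does not reach only later rows make up. A row lasts 1/12 s, in which the tool goes at most 41.7 mm and 7.16 degrees, less where a joint would pass 70% of its speed; a pose out of reach is approached as far as the arm can. A call with a gripper value outside its range is refused whole. The fingers move at their own pace and stop on an object; "newtons" is the grip in N (left out, the last holds). Time passes only in rows, so rows that repeat a pose let the fingers close. It gives the time, the measured TCP pose, the force and the opening at its end, in the units of the state.
- ctrl.get_state(): the state, without advancing time (a new reading comes with each control period).
- viewer.read_camera(name): name is "side" or "top" or "wrist"; returns (picture, depth): 420x560x3 uint8, red, green, blue; 420x560 float32, m along the optical axis (not along the pixel's ray), 0 where there is no reading.
- viewer.calibration(name): a dict with "K" (3x3 intrinsics, pixels), "D" ([k1, k2, p1, p2, k3] as OpenCV has them; the pictures are not rectified), "R" (3x3) and "t" (3): a world point X has camera coordinates R X + t. Camera axes: x right, y down, z forward; pixel columns grow to the right and rows downward; lengths in m; the calibration is good to about 2 mm. A picture is of the moment at which its call begins: read the wrist's pose just before it. calibration takes no time and is no camera call; for the wrist camera it gives the pose at the moment of the call.
- ctrl.sign_off(): hands the job in, once; it reports no verdict.
The state is a dict: "time": time; "qpos": joint angles; "dq": joint speeds; "joint_efforts": joint torques, N m; "eef_pos": TCP position; "tcp_rot": TCP orientation; "contact_force": force on the tool from outside, world axes, zero at the start; "wrist_torque": the same for the moment, N m; "opening": opening from 0.0 (shut) to 1.0 (fully open).
Only numpy, scipy, OpenCV 4.12 (cv2) and the standard library are available. Lean on these libraries where they do the work, as an engineer would, in place of code of your own. Each camera call takes 0.05 s, during which the arm holds its last target.

## Working session

There is one attempt and no reset: what is moved stays moved. The work goes in short steps, Python scripts to look and compute and a tool call to move; the robot and the scene stay as the last step left them, time stands still between calls to the robot, and variables do not carry over. Pictures are saved under pics/ and viewed, and the job is handed in when it is done.

Besides the shell and the picture viewer there is one more tool, called after "Call:" by a JSON object that holds its "fn" and its "kwargs", one argument or row to a line. step_arm: Moves the arm, as the interface text tells. Its arguments: {"type":"object","properties":{"rows":{"type":"array"},"newtons":{"type":"number"}},"required":["rows"]}

```bash
ls; mkdir -p pics; cat > h.py <<'E'
import numpy as np, cv2
from plant import ctrl, viewer
from scipy.spatial.transform import Rotation as Rn
def cal(n):
    c=viewer.calibration(n); return {k:np.array(v,float) for k,v in c.items()}
def shot(n,name):
    c=cal(n); im,d=viewer.read_camera(n)
    cv2.imwrite(f'pics/{name}.png',im[:,:,::-1]); np.savez(f'pics/{name}.npz',im=im,d=d,**c)
    return im,d,c
def load(name):
    z=np.load(f'pics/{name}.npz'); return z['im'],z['d'],{k:z[k] for k in('K','D','R','t')}
def ray(c,uv):
    uv=np.array(uv,float).reshape(-1,1,2)
    p=cv2.undistortPoints(uv,c['K'],c['D']).reshape(-1,2)
    r=np.c_[p,np.ones(len(p))]@c['R']   # world dirs (z=1 depth)
    o=-c['R'].T@c['t']; return o,r
def onplane(c,uv,z):
    o,r=ray(c,uv); s=(z-o[2])/r[:,2]; return o+r*s[:,None]
def pts(c,d,uv):
    o,r=ray(c,uv); uv=np.array(uv,int).reshape(-1,2); return o+r*d[uv[:,1],uv[:,0]][:,None]
def proj(c,X):
    X=np.array(X,float).reshape(-1,3); return cv2.projectPoints(X,cv2.Rodrigues(c['R'])[0],c['t'],c['K'],c['D'])[0].reshape(-1,2)
E
python3 - <<'E'
from h import *
print(ctrl.get_state())
for n in('side','top','wrist'):
    im,d,c=shot(n,n+'0'); print(n,-c['R'].T@c['t'],c['R'][2],c['K'][0,0],(d>0).mean())
E
```

```text
pics
{'time': 0.0, 'qpos': array([ 1.04802538e+00,  2.87234701e-01,  1.57820235e+00,  1.73776538e-05,
        1.27861975e+00, -1.49988238e-01]), 'dq': array([-0.00024412,  0.00080169, -0.00063952,  0.00086223, -0.00035087,
       -0.00139088]), 'joint_efforts': array([ 7.78803333e-04, -4.05980587e+01, -2.92624944e+01, -1.49833886e-04,
        5.73912359e-03,  4.40298848e-06]), 'eef_pos': array([0.24546209, 0.62806494, 0.22988744]), 'tcp_rot': array([ 0.5843701 ,  0.39789353, -0.39946833, -0.58362435]), 'contact_force': array([-0.69300532,  0.28756361,  0.32373158]), 'wrist_torque': array([ 0.00772411, -0.02431537, -0.02302856]), 'opening': 1.0031907998985674}
side [0.29497755 0.50789686 0.75141634] [ 0.32958421 -0.5759212  -0.74812367] 388.36004612058804 0.9960884353741497
top [ 0.38668592 -0.01740481  1.1549951 ] [ 0.20049603  0.03413452 -0.97909968] 527.0682661164012 0.9961352040816327
wrist [0.18141505 0.65389488 0.37308934] [ 0.25964623 -0.10462109 -0.96001993] 322.0505407654414 0.9960331632653061
```

View pics/side0.png

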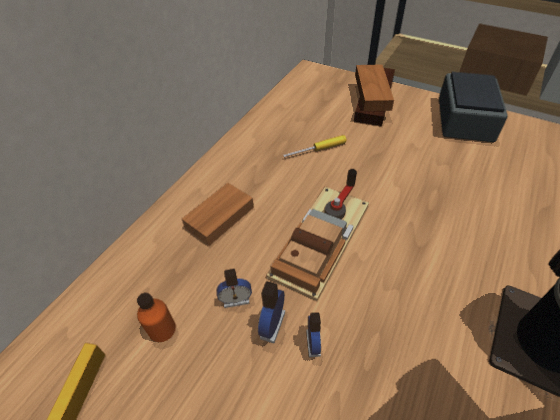

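View pics/top0.png

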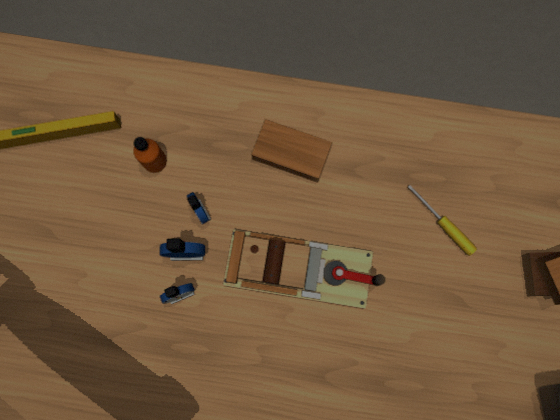

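View pics/wrist0.png

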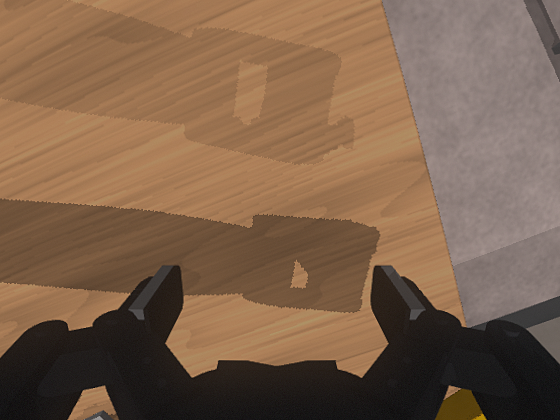

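The pictures show three gauges: top (198,208), (182,250) and (177,293), which are side (235,290), (271,310) and (314,335). The lever knob is at top (378,280) and side (351,178). By size, the middle gauge looks like the one meant. I'll check that with close crops and measurements.

```bash
python3 - <<'E'
from h import *
im,d,c=load('top0')
a=cv2.resize(im[180:320,140:260],None,fx=3.3,fy=3.3,interpolation=cv2.INTER_CUBIC)
b=cv2.resize(im[210:320,215:395],None,fx=2.2,fy=2.2,interpolation=cv2.INTER_CUBIC)
H=max(a.shape[0],b.shape[0]); o=np.zeros((H,a.shape[1]+b.shape[1],3),np.uint8)
o[:a.shape[0],:a.shape[1]]=a;o[:b.shape[0],a.shape[1]:]=b
print(o.shape); cv2.imwrite('pics/crop1.png',o[:,:,::-1])
im2,d2,c2=load('side0')
s=cv2.resize(im2[250:370,200:340],None,fx=4,fy=4,interpolation=cv2.INTER_CUBIC); cv2.imwrite('pics/crop2.png',s[:,:,::-1])
def rep(name,im,d,c,box,mask):
    u0,v0,u1,v1=box; m=np.zeros(mask.shape,bool); m[v0:v1,u0:u1]=mask[v0:v1,u0:u1]; m&=d>0
    vu=np.argwhere(m); P=pts(c,d,vu[:,::-1]); 
    print(name,len(P),'min',P.min(0).round(4),'max',P.max(0).round(4),'mean',P.mean(0).round(4)); return P
for tag,(im,d,c),boxes in(('top',(im,d,c),[(180,185,218,230),(150,232,215,266),(152,278,200,308)]),('side',(im2,d2,c2),[(210,262,256,310),(254,276,292,342),(300,308,328,360)])):
    hsv=cv2.cvtColor(im,cv2.COLOR_RGB2HSV)
    blue=(hsv[...,0]>100)&(hsv[...,0]<135)&(hsv[...,1]>120)
    dark=(im.max(2)<50)
    for b in boxes:
        rep(tag+' blue',im,d,c,b,blue); rep(tag+' dark',im,d,c,b,dark)
E
```

```text
(462, 792, 3)
top blue 144 min [0.563  0.1826 0.0115] max [0.6197 0.2302 0.1139] mean [0.582  0.1979 0.0677]
top dark 150 min [ 0.5631  0.1816 -0.0006] max [0.6295 0.2295 0.1203] mean [0.593  0.2064 0.0911]
top blue 450 min [0.4787 0.1739 0.0334] max [0.5144 0.2613 0.1526] mean [0.494  0.2099 0.0862]
top dark 431 min [ 0.4785  0.1735 -0.0021] max [0.5273 0.2594 0.156 ] mean [0.4931 0.2144 0.1075]
top blue 164 min [0.3867 0.1834 0.0448] max [0.4307 0.2425 0.1164] mean [0.4118 0.2074 0.0712]
top dark 178 min [0.3857 0.1826 0.0006] max [0.433  0.2348 0.1202] mean [0.4101 0.2087 0.094 ]
side blue 32 min [0.5729 0.1924 0.0693] max [0.5883 0.2072 0.0781] mean [0.5796 0.1991 0.0739]
side dark 104 min [0.5813 0.202  0.0321] max [0.5989 0.2214 0.1157] mean [0.5893 0.2148 0.0959]
side blue 181 min [0.4805 0.1975 0.0798] max [0.5024 0.2608 0.1029] mean [0.4911 0.2481 0.0933]
side dark 326 min [0.4798 0.1948 0.0208] max [0.5063 0.2668 0.1534] mean [0.4923 0.2266 0.1301]
side blue 115 min [0.3874 0.2226 0.0573] max [0.4087 0.2441 0.078 ] mean [0.3974 0.234  0.071 ]
side dark 178 min [0.3967 0.2072 0.0332] max [0.4226 0.25   0.1169] mean [0.4071 0.2244 0.0911]
```

View pics/crop1.png

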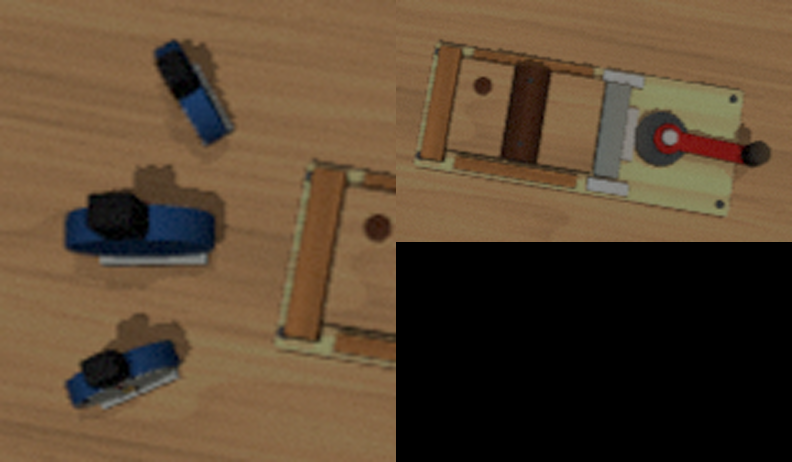

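View pics/crop2.png

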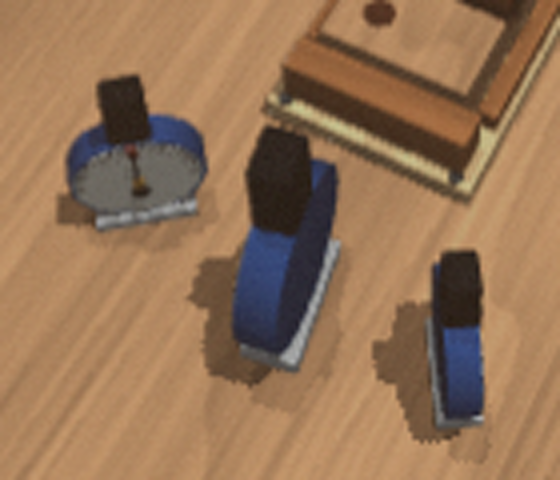

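The middle gauge (top (182,250)) is the largest. It stands about 0.15 m tall, against about 0.12 m for the other two, so I choose that one. Next I measure the handle, the lever and the board.

```bash
python3 - <<'E'
from h import *
np.set_printoptions(suppress=True)
st=ctrl.get_state(); R=Rn.from_quat(st['tcp_rot']); print('tool axes cols\n',R.as_matrix().round(3))
for tag in('top0','side0'):
    im,d,c=load(tag); hsv=cv2.cvtColor(im,cv2.COLOR_RGB2HSV).astype(int)
    V,U=np.mgrid[:420,:560]; P=pts(c,d,np.c_[U.ravel(),V.ravel()]).reshape(420,560,3)
    def near(x,y,r): return (np.hypot(P[...,0]-x,P[...,1]-y)<r)&(d>0)
    # gauge handle top
    m=near(.493,.217,.06)&(P[...,2]>.142); q=P[m]; print(tag,'handle top',len(q),q.min(0).round(4),q.max(0).round(4),q.mean(0).round(4))
    if len(q)>4: 
        r=cv2.minAreaRect((q[:,:2]*1000).astype(np.float32)); print('  rect',r)
    red=((hsv[...,0]<6)|(hsv[...,0]>174))&(hsv[...,1]>190)&(im[...,0]>90)
    q=P[red&(P[...,2]>.01)&(P[...,2]<.12)&(P[...,1]<.05)&(P[...,0]>.3)&(P[...,0]<.7)]; print('red',len(q),q.min(0).round(4),q.max(0).round(4),np.median(q,0).round(4))
    dk=(im.max(2)<60); box=(slice(268,290),slice(366,390)) if tag=='top0' else (slice(165,192),slice(342,360))
    q=P[box][dk[box]]; q=q[q[:,2]>.02]; print('knob',len(q),q.min(0).round(4),q.max(0).round(4),q.mean(0).round(4)); 
    t=q[q[:,2]>q[:,2].max()-.008]; print(' knob top',len(t),t.mean(0).round(4),t.min(0).round(4),t.max(0).round(4))
im,d,c=load('top0')
hsv=cv2.cvtColor(im,cv2.COLOR_RGB2HSV).astype(int); print('board hsv',hsv[260,360],hsv[295,330])
bm=((hsv[...,0]>20)&(hsv[...,0]<40)&(hsv[...,1]>60)&(im[...,1]>110)).astype(np.uint8); bm[:,:215]=0;bm[:,400:]=0;bm[:220]=0;bm[320:]=0
cs,_=cv2.findContours(cv2.morphologyEx(bm,cv2.MORPH_CLOSE,np.ones((25,25))),0,2); k=max(cs,key=cv2.contourArea)
w=onplane(c,k.reshape(-1,2).astype(float),.015); r=cv2.minAreaRect((w[:,:2]*1000).astype(np.float32)); print('board',r)
print(cv2.boxPoints(r))
E
```

```text
tool axes cols
 [[ 0.364 -0.001 -0.931]
 [ 0.931 -0.002  0.364]
 [-0.002 -1.     0.   ]]
top0 handle top 168 [0.4838 0.2053 0.1421] [0.5087 0.2353 0.156 ] [0.4958 0.2198 0.1507]
  rect ((495.8517761230469, 220.12692260742188), (21.476552963256836, 27.246919631958008), 13.291034698486328)
red 276 [ 0.4911 -0.1808  0.0404] [ 0.517  -0.0978  0.0525] [ 0.502  -0.1424  0.0466]
knob 109 [ 0.4897 -0.1992  0.0416] [ 0.5107 -0.1805  0.0941] [ 0.4994 -0.1874  0.0815]
 knob top 72 [ 0.5001 -0.1893  0.0902] [ 0.4905 -0.1992  0.0866] [ 0.5107 -0.1805  0.0941]
side0 handle top 190 [0.4848 0.2084 0.1423] [0.5084 0.2359 0.1534] [0.496  0.224  0.1499]
  rect ((496.86077880859375, 222.03611755371094), (21.945758819580078, 26.974180221557617), 9.6185941696167)
red 80 [ 0.4935 -0.1784  0.0427] [ 0.5089 -0.1006  0.0481] [ 0.5006 -0.1516  0.0456]
knob 124 [ 0.4897 -0.1975  0.0487] [ 0.509  -0.1763  0.0912] [ 0.4988 -0.1825  0.0746]
 knob top 47 [ 0.4997 -0.1857  0.0883] [ 0.4897 -0.1975  0.0845] [ 0.509  -0.1763  0.0912]
board hsv [ 33  80 140] [ 22  96 136]
board ((503.7680358886719, -81.60704040527344), (122.96123504638672, 197.2816619873047), 0.3236468434333801)
[[ 441.7312     16.684927]
 [ 442.84558  -180.59358 ]
 [ 565.8049   -179.899   ]
 [ 564.6905     17.379501]]
```

```bash
python3 - <<'E'
from h import *
np.set_printoptions(suppress=True)
im,d,c=load('top0'); hsv=cv2.cvtColor(im,cv2.COLOR_RGB2HSV).astype(int)
print(c['R'].round(3))
V,U=np.mgrid[:420,:560]; P=pts(c,d,np.c_[U.ravel(),V.ravel()]).reshape(420,560,3)
near=(np.hypot(P[...,0]-.495,P[...,1]-.217)<.06)&(d>0)
blue=near&(hsv[...,0]>100)&(hsv[...,0]<135)&(hsv[...,1]>120)&(P[...,2]>.03)
r=cv2.minAreaRect((P[blue][:,:2]*1000).astype(np.float32)); print('blue rect',r)
q=P[blue][:,:2]; q=q-q.mean(0); w,v=np.linalg.eigh(q.T@q); print('blue pca yaw of long axis',np.degrees(np.arctan2(v[1,1],v[0,1])))
sil=near&(hsv[...,1]<60)&(im.max(2)>100)&(P[...,2]<.03); q=P[sil]; print('foot',len(q),q.min(0),q.max(0)); q=q[:,:2]-q[:,:2].mean(0); w,v=np.linalg.eigh(q.T@q); print(np.degrees(np.arctan2(v[1,1],v[0,1])))
# pivot white pin
b=near*0>0; b[262:284,328:352]=1; wp=b&(hsv[...,1]<80)&(im.max(2)>130); print('pin',P[wp].mean(0),wp.sum(),np.argwhere(wp).mean(0))
# batten: points highest in region
reg=(P[...,0]>.44)&(P[...,0]<.58)&(P[...,1]>-.06)&(P[...,1]<.14)&(d>0)
bt=reg&(P[...,2]>.059); q=P[bt]; print('batten',len(q),q.min(0),q.max(0),q.mean(0)); 
r=cv2.minAreaRect((q[:,:2]*1000).astype(np.float32)); print(r)
for lo,hi in((.045,.058),(.03,.044),(.01,.02)):
  q=P[reg&(P[...,2]>lo)&(P[...,2]<hi)]; print(lo,len(q),q.min(0),q.max(0),cv2.minAreaRect((q[:,:2]*1000).astype(np.float32)))
# board pixels at z .015
bd=(P[...,2]>.010)&(P[...,2]<.0195)&(np.abs(P[...,0]-.5)<.09)&(P[...,1]>-.2)&(P[...,1]<.16)&(hsv[...,0]>22)&(hsv[...,1]<125)
q=P[bd]; print('board',len(q),q.min(0),q.max(0),cv2.minAreaRect((q[:,:2]*1000).astype(np.float32)))
print([ (u,v,P[v,u].round(4)) for u,v in((372,246),(368,305),(233,230),(226,286),(366,254),(362,302))])
E
```

```text
[[ 0.163 -0.987 -0.001]
 [-0.966 -0.16  -0.203]
 [ 0.2    0.034 -0.979]]
blue rect ((496.7119140625, 217.63128662109375), (22.31871223449707, 87.25142669677734), 10.498231887817383)
blue pca yaw of long axis 104.43525271105267
foot 65 [0.47750936 0.18561445 0.00579956] [0.49271611 0.25171097 0.01807188]
99.63332799489172
pin [ 0.50540157 -0.11225652  0.05770979] 27 [271.81481481 339.85185185]
batten 713 [ 0.45940179 -0.03966433  0.05900755] [0.54860376 0.09422871 0.07755506] [0.50356127 0.02809016 0.06818488]
((504.0276184082031, 27.273601531982422), (132.8456573486328, 89.25102233886719), 87.39054107666016)
0.045 2724 [ 0.44812921 -0.0599907   0.04500626] [0.55693952 0.12161793 0.05794619] ((502.4740905761719, 30.823211669921875), (181.59765625, 108.80810546875), 89.95735931396484)
0.03 441 [ 0.4444544  -0.0598669   0.03001006] [0.5620137  0.12259381 0.04399613] ((503.20697021484375, 31.220672607421875), (117.14772033691406, 182.06553649902344), 0.5250504016876221)
0.01 547 [ 0.44070286 -0.05920141  0.01014966] [0.56660563 0.1306332  0.0198697 ] ((503.2791748046875, 35.89136505126953), (125.5137710571289, 189.1035919189453), 0.5020274519920349)
board 1820 [ 0.4420539  -0.18022644  0.01003244] [0.56645434 0.12864729 0.01949164] ((503.8955383300781, -25.744247436523438), (123.64359283447266, 308.6578063964844), 0.27910760045051575)
[(372, 246, array([ 0.5789, -0.1786,  0.0037])), (368, 305, array([ 0.4508, -0.1871,  0.0012])), (233, 230, array([0.5623, 0.1283, 0.0152])), (226, 286, array([0.4407, 0.1225, 0.0008])), (366, 254, array([ 0.5576, -0.1665,  0.0142])), (362, 302, array([ 0.4539, -0.1711,  0.0189]))]
```

```bash
cat >> h.py <<'E'
np.set_printoptions(suppress=True)
def Rdown(h):  # heading of tool x in deg
    h=np.radians(h); x=np.array([np.cos(h),np.sin(h),0]); y=np.array([0,0,-1.]); return Rn.from_matrix(np.c_[x,y,np.cross(x,y)])
def delta(p,Rt):
    s=ctrl.get_state(); R=Rn.from_quat(s['tcp_rot']); 
    rv=np.degrees((R.inv()*Rt).as_rotvec()); sh=R.inv().apply(np.array(p)-s['eef_pos'])*1000
    return rv.round(1),sh.round(1)
def stat():
    s=ctrl.get_state(); R=Rn.from_quat(s['tcp_rot']).as_matrix()
    print('t',round(s['time'],2),'p',s['eef_pos'].round(4),'hd',np.degrees(np.arctan2(R[1,0],R[0,0])).round(1),'y',R[:,1].round(3),'F',s['contact_force'].round(1),'op',round(s['opening'],3),'q',s['qpos'].round(2))
E
python3 - <<'E'
from h import *
stat()
print(delta((.53,.33,.235),Rdown(0)))
print(delta((.53,.33,.235),Rdown(20)))
print(delta((.5,-.189,.16),Rdown(0)))
E
```

```text
t 0.15 p [0.2455 0.6282 0.2302] hd 68.6 y [-0.001 -0.002 -1.   ] F [ 0.   0.  -0.9] op 1.003 q [ 1.05  0.29  1.58 -0.    1.28 -0.15]
(array([ 0.1, 68.6, -0.1]), array([-174.1,   -4.6, -373.5]))
(array([ 0. , 48.6, -0.1]), array([-174.1,   -4.6, -373.5]))
(array([ 0.1, 68.6, -0.1]), array([-668.2,   71.3, -534.6]))
```

Call:
{"fn": "step_arm", "kwargs": {
  "rows": [
    [[0,68.6,0],[-174,-5,-373],0],
    [[0,68.6,0],[-174,-5,-373],0],
    [[0,68.6,0],[-174,-5,-373],0],
    [[0,68.6,0],[-174,-5,-373],0],
    [[0,68.6,0],[-174,-5,-373],0],
    [[0,68.6,0],[-174,-5,-373],0],
    [[0,68.6,0],[-174,-5,-373],0],
    [[0,68.6,0],[-174,-5,-373],0],
    [[0,68.6,0],[-174,-5,-373],0],
    [[0,68.6,0],[-174,-5,-373],0]
  ]
}}

```text
time: 0.98
eef_pos: [0.5311, 0.3285, 0.2361]
tcp_rot: [0.707, -0.002, 0.002, -0.707]
contact_force: [0.6, 0.8, -1.3]
opening: 1.001
```

```bash
python3 - <<'E'
from h import *
stat(); print(delta((.5,-.189,.17),Rdown(0)))
E
```

```text
t 0.98 p [0.5311 0.3285 0.2361] hd -0.3 y [-0. -0. -1.] F [ 0.6  0.8 -1.3] op 1.001 q [ 0.39  0.17  1.7  -0.    1.27  0.4 ]
(array([ 0. , -0.3, -0. ]), array([ -28.3,   66.3, -517.6]))
```

Call:
{"fn": "step_arm", "kwargs": {
  "rows": [
    [[0,0,0],[-28,0,-300],0],
    [[0,0,0],[-28,0,-300],0],
    [[0,0,0],[-28,0,-300],0],
    [[0,0,0],[-28,0,-300],0],
    [[0,0,0],[-28,0,-300],0],
    [[0,0,0],[-28,0,-300],0],
    [[0,0,0],[-28,66,-500],0],
    [[0,0,0],[-28,66,-500],0],
    [[0,0,0],[-28,66,-500],0],
    [[0,0,0],[-28,66,-500],0]
  ]
}}

```text
time: 1.82
eef_pos: [0.5032, -0.0812, 0.1936]
tcp_rot: [0.707, 0.0, -0.0, -0.707]
contact_force: [0.1, 0.4, -0.2]
opening: 0.999
```

```bash
python3 - <<'E'
from h import *
stat(); shot('wrist','w1')
E
```

```text
t 1.82 p [ 0.5032 -0.0812  0.1936] hd 0.0 y [ 0. -0. -1.] F [ 0.1  0.4 -0.2] op 0.999 q [-0.36 -0.05  2.01  0.    1.17 -0.36]
```

View pics/w1.png

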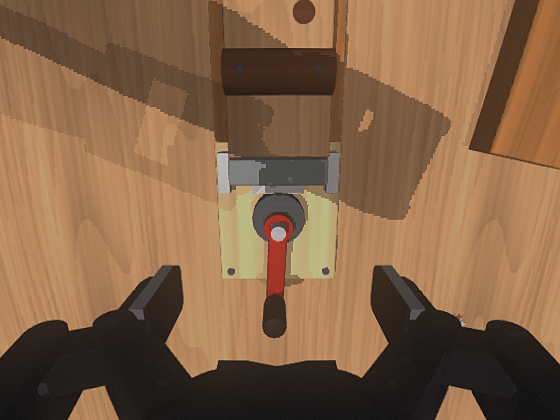

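The wrist view shows the pin at (278,234), the knob around (274,315), the grey jaw at (278,172) and the dark batten at (278,72). The lever is nearly fully open. I measure these.

```bash
python3 - <<'E'
from h import *
im,d,c=load('w1'); hsv=cv2.cvtColor(im,cv2.COLOR_RGB2HSV).astype(int)
print('cam',-c['R'].T@c['t'])
V,U=np.mgrid[:420,:560]; P=pts(c,d,np.c_[U.ravel(),V.ravel()]).reshape(420,560,3)
k=np.zeros_like(d,bool); k[288:342,258:292]=1; k&=(im.max(2)<75)&(P[...,2]>.04)&(P[...,2]<.11)
q=P[k]; print('knob',q.min(0),q.max(0)); t=q[q[:,2]>q[:,2].max()-.004]; print('top',t.mean(0),t.min(0),t.max(0),len(t))
p=np.zeros_like(d,bool); p[220:248,262:294]=1; p&=(hsv[...,1]<60)&(im.max(2)>140); print('pin',P[p].mean(0),p.sum())
b=np.zeros_like(d,bool); b[44:100,215:342]=1; b&=(P[...,2]>.05); q=P[b]; print('batten',q.min(0),q.max(0)); t=q[q[:,2]>.066]; print(t.mean(0),len(t))
for u in (235,250,265,278,290,305,320):
    col=P[40:102,u]; j=col[:,2].argmax(); s=col[(col[:,2]>.058)]; 
    A=np.c_[s[:,1]**2,s[:,1],np.ones(len(s))]; co=np.linalg.lstsq(A,s[:,2],rcond=None)[0]; print(u,col[j].round(4),'parab y',(-co[1]/2/co[0]).round(4),'ypix range',s[:,1].min().round(4),s[:,1].max().round(4))
E
```

```text
cam [ 0.50500788 -0.01048189  0.33656378]
knob [ 0.49213532 -0.20066254  0.04564706] [ 0.51376282 -0.17856777  0.0927429 ]
top [ 0.50279413 -0.18984885  0.09035721] [ 0.49301741 -0.20066254  0.08879701] [ 0.51284076 -0.1800248   0.0927429 ] 348
pin [ 0.5064797  -0.11134203  0.06051833] 169
batten [ 0.4618169  -0.01048189  0.05013423] [0.55123179 0.04832104 0.33656378]
[0.50653861 0.02592204 0.07194856] 4020
235 [0.4734 0.0228 0.0719] parab y 0.0264 ypix range 0.0091 0.044
250 [0.485  0.0285 0.072 ] parab y 0.0268 ypix range 0.009 0.0438
265 [ 0.505  -0.0105  0.3366] parab y 0.0275 ypix range -0.0105 0.0436
278 [0.5063 0.0312 0.0728] parab y 0.0268 ypix range 0.0097 0.0436
290 [0.5155 0.0255 0.0723] parab y 0.0268 ypix range 0.009 0.0437
305 [ 0.505  -0.0105  0.3366] parab y 0.0275 ypix range -0.0105 0.0434
320 [0.5383 0.027  0.0728] parab y 0.0268 ypix range 0.0098 0.0436
```

Call:
{"fn": "step_arm", "kwargs": {
  "rows": [
    [[0,0,0],[0,0,-40],0],
    [[0,0,0],[0,0,-80],0],
    [[0,0,0],[0,0,-109],0],
    [[0,0,0],[0,0,-109],0],
    [[0,0,0],[0,40,-109],0],
    [[0,0,0],[0,75,-109],0],
    [[0,0,0],[0,105,-109],0],
    [[0,0,0],[0,130,-109],0],
    [[0,0,0],[0,139,-109],0],
    [[0,0,0],[0,139,-109],0]
  ]
}}

```text
time: 2.7
eef_pos: [0.5019, -0.1864, 0.0521]
tcp_rot: [-0.706, 0.002, 0.002, 0.708]
contact_force: [-0.5, 0.2, -1.3]
opening: 0.996
```

```bash
python3 - <<'E'
from h import *
stat(); print(delta((.503,-.190,.054),Rdown(0)))
E
```

```text
t 2.7 p [ 0.5019 -0.1864  0.0521] hd 0.1 y [-0.006  0.004 -1.   ] F [-0.5  0.2 -1.3] op 0.996 q [-0.55  0.21  2.03  0.    0.91 -0.55]
(array([-0.2,  0.1, -0.3]), array([ 1.1, -2. , -3.6]))
```

Call:
{"fn": "step_arm", "kwargs": {
  "newtons": 25,
  "rows": [
    [[0,0,0],[1,-2,-3],0],
    [[0,0,0],[1,-2,-3],1],
    [[0,0,0],[1,-2,-3],1],
    [[0,0,0],[1,-2,-3],1],
    [[0,0,0],[1,-2,-3],1],
    [[0,0,0],[1,-2,-3],1],
    [[0,0,0],[1,-2,-3],1],
    [[0,0,0],[1,-2,-3],1]
  ]
}}

```text
time: 3.37
eef_pos: [0.5049, -0.1916, 0.0577]
tcp_rot: [0.707, 0.0, -0.0, -0.707]
contact_force: [-3.4, 0.2, 5.5]
opening: 0.25
```

```bash
python3 - <<'E'
from h import *
stat()
s=ctrl.get_state(); p=s['eef_pos']; piv=np.array([.5065,-.1108])
v=p[:2]-piv; print(np.hypot(*v), np.degrees(np.arctan2(-v[0],-v[1])))
R=Rn.from_quat(s['tcp_rot'])
for a in range(10,100,10):
    # rotate about pivot clockwise by a
    w=Rn.from_euler('z',-a,degrees=True).apply([*v,0]); t=np.array([*(piv+w[:2]),p[2]]); print(a,R.inv().apply(t-p)*1000//.1*.1)
E
```

```text
t 3.37 p [ 0.5049 -0.1916  0.0577] hd 0.1 y [-0. -0. -1.] F [-3.4  0.2  5.5] op 0.25 q [-0.55  0.21  2.02 -0.    0.91 -0.55]
0.080858354754567 1.1314885391000717
10 [-14.1   0.    1.5]
20 [-27.6   0.    5.4]
30 [-40.2   0.   11.6]
40 [-51.6   0.   19.9]
50 [-61.4  -0.1  30.1]
60 [-69.2  -0.1  41.8]
70 [-74.9  -0.1  54.7]
80 [-78.3  -0.1  68.4]
90 [-79.2  -0.1  82.5]
```

Call:
{"fn": "step_arm", "kwargs": {
  "rows": [
    [[0,0,0],[0,-2,0],1],
    [[0,5,0],[-7,-2,0.5],1],
    [[0,10,0],[-14,-2,1.5],1],
    [[0,15,0],[-21,-2,3],1],
    [[0,20,0],[-27.5,-2,5.5],1],
    [[0,25,0],[-34,-2,8],1],
    [[0,30,0],[-40,-2,11.5],1],
    [[0,35,0],[-46,-2,15.5],1],
    [[0,40,0],[-51.5,-2,20],1],
    [[0,45,0],[-57,-2,25],1]
  ]
}}

```text
time: 4.2
eef_pos: [0.4469, -0.1673, 0.0579]
tcp_rot: [0.654, -0.272, 0.272, -0.652]
contact_force: [-0.5, -5.5, -6.2]
opening: 0.25
```

```bash
cat > arc.py <<'E'
from h import *
stat()
s=ctrl.get_state(); p=s['eef_pos']; piv=np.array([.5065,-.1108])
v=p[:2]-piv; ang=np.degrees(np.arctan2(-v[0],-v[1])); print(np.hypot(*v), ang)
R=Rn.from_quat(s['tcp_rot']); v=v/np.hypot(*v)*.080
for a in range(5,60,5):
    w=Rn.from_euler('z',-a,degrees=True).apply([*v,0]); t=np.array([*(piv+w[:2]),p[2]]); print(a,(R.inv().apply(t-p)*1000).round(1))
E
python3 arc.py
```

```text
t 4.2 p [ 0.4469 -0.1673  0.0579] hd -45.2 y [-0.001 -0.002 -1.   ] F [-0.5 -5.5 -6.2] op 0.25 q [-0.57  0.08  2.17 -0.    0.89  0.22]
0.08213708128103589 46.5384893267043
5 [-6.9 -0.   2.6]
10 [-13.8  -0.    3.7]
15 [-20.6  -0.    5.3]
20 [-27.2  -0.    7.6]
25 [-33.6  -0.1  10.4]
30 [-39.7  -0.1  13.8]
35 [-45.5  -0.1  17.6]
40 [-50.9  -0.1  22. ]
45 [-56.   -0.1  26.9]
50 [-60.6  -0.1  32.1]
55 [-64.7  -0.2  37.7]
```

Call:
{"fn": "step_arm", "kwargs": {
  "rows": [
    [[0,5,0],[-7,0,2],1],
    [[0,10,0],[-14,0,3],1],
    [[0,15,0],[-20.5,0,5],1],
    [[0,20,0],[-27,0,7],1],
    [[0,25,0],[-33.5,0,10],1],
    [[0,30,0],[-39.5,0,13.5],1],
    [[0,35,0],[-45.5,0,17.5],1],
    [[0,40,0],[-51,0,22],1],
    [[0,44,0],[-55,0,26],1],
    [[0,44,0],[-55,0,26],1]
  ]
}}

```text
time: 5.03
eef_pos: [0.4237, -0.1109, 0.0578]
tcp_rot: [0.508, -0.496, 0.494, -0.501]
contact_force: [-11.5, -11.8, 1.5]
opening: 0.248
```

```bash
python3 arc.py
```

```text
t 5.03 p [ 0.4237 -0.1109  0.0578] hd -88.9 y [-0.01  -0.005 -1.   ] F [-11.5 -11.8   1.5] op 0.248 q [-0.48 -0.01  2.26 -0.01  0.9   1.08]
0.0828473941765228 89.9304387520866
5 [-6.9 -0.1  3.3]
10 [-13.8  -0.1   4.3]
15 [-20.6  -0.2   5.9]
20 [-27.2  -0.2   8.2]
25 [-33.6  -0.3  11. ]
30 [-39.7  -0.3  14.3]
35 [-45.6  -0.4  18.1]
40 [-51.   -0.5  22.5]
45 [-56.1  -0.5  27.3]
50 [-60.7  -0.6  32.5]
55 [-64.8  -0.7  38.1]
```

Call:
{"fn": "step_arm", "kwargs": {
  "rows": [
    [[0,1,0],[-2,0,1],1],
    [[0,1,0],[-3,0,1],1],
    [[0,1,0],[-3,0,1],1],
    [[0,1,0],[-3,0,1],1]
  ]
}}

```text
time: 5.37
eef_pos: [0.4238, -0.1107, 0.0578]
tcp_rot: [0.507, -0.499, 0.498, -0.496]
contact_force: [-16.7, -24.0, 0.5]
opening: 0.247
```

```bash
python3 arc.py | head -3; python3 -c "
from h import *
shot('wrist','w2')"
```

```text
t 5.37 p [ 0.4238 -0.1107  0.0578] hd -89.7 y [-0.012 -0.01  -1.   ] F [-16.7 -24.    0.5] op 0.247 q [-0.48 -0.01  2.26 -0.02  0.9   1.1 ]
0.08271033583240155 90.04202555349384
5 [-7.  -0.1  3.1]
```

View pics/w2.png

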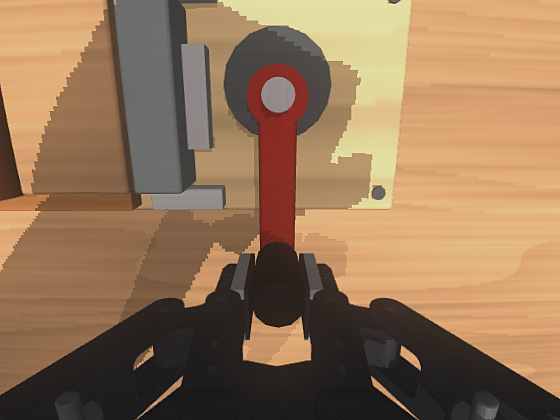

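The view shows the lever pointing straight at the robot, from (278,95) to (278,280), and it has been pressed against its stop. I release the knob and move up.

Call:
{"fn": "step_arm", "kwargs": {
  "rows": [
    [[0,0,0],[2,0,-0.5],1],
    [[0,0,0],[3,0,-1],0.7],
    [[0,0,0],[3,0,-1],0.4],
    [[0,0,0],[3,0,-1],0.4],
    [[0,0,0],[3,-3,-1],0.4],
    [[0,0,0],[3,-25,-1],0.4],
    [[0,0,0],[3,-60,-1],0],
    [[0,0,0],[3,-100,-1],0],
    [[0,0,0],[3,-140,-1],0],
    [[0,0,0],[3,-175,-1],0]
  ]
}}

```text
time: 6.25
eef_pos: [0.4277, -0.1086, 0.2371]
tcp_rot: [-0.5, 0.499, -0.5, 0.501]
contact_force: [-0.4, -0.5, 0.8]
opening: 1.0
```

```bash
python3 - <<'E'
from h import *
stat()
im,d,c=shot('wrist','w3'); shot('top','top3')
a=np.radians(10.5); 
for h in (100.5,-79.5): print(delta((.496,.20,.235),Rdown(h)))
E
```

```text
t 6.25 p [ 0.4277 -0.1086  0.2371] hd -89.9 y [ 0.003 -0.001 -1.   ] F [-0.4 -0.5  0.8] op 1.0 q [-0.48 -0.26  2.12  0.    1.28  1.09]
(array([ -0.7, 169.6,  -1.1]), array([-310.2,    6. ,   65.4]))
(array([ -0.8, -10.4,   0.5]), array([-310.2,    6. ,   65.4]))
```

View pics/w3.png

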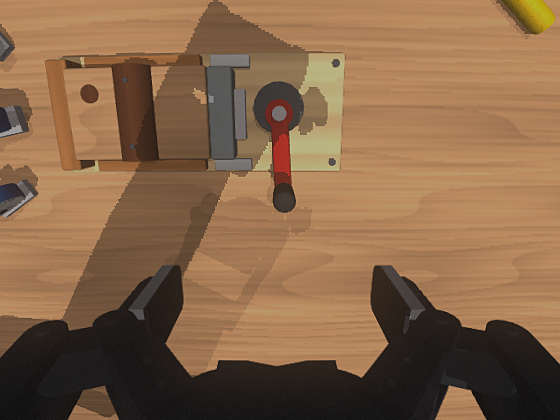

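The lever is over: pin (279,113), knob (284,195). I measure its angle and the locked batten.

```bash
python3 - <<'E'
from h import *
for tag in('w3','top3'):
    im,d,c=load(tag); hsv=cv2.cvtColor(im,cv2.COLOR_RGB2HSV).astype(int)
    V,U=np.mgrid[:420,:560]; P=pts(c,d,np.c_[U.ravel(),V.ravel()]).reshape(420,560,3)
    k=(im.max(2)<75)&(P[...,2]>.08)&(P[...,2]<.096)&(np.hypot(P[...,0]-.427,P[...,1]+.111)<.03)
    t=P[k]; print(tag,'knob',len(t),t.mean(0),t.min(0),t.max(0))
    p=(hsv[...,1]<60)&(im.max(2)>120)&(np.hypot(P[...,0]-.506,P[...,1]+.111)<.012)&(P[...,2]>.05); print('pin',P[p].mean(0),p.sum())
    if k.sum() and p.sum():
        v=t.mean(0)-P[p].mean(0); print('angle',np.arctan2(-v[0],-v[1]))
    if tag=='w3':
        q=P[(np.abs(P[...,0]-.506)<.06)&(np.abs(P[...,1]-.03)<.05)&(P[...,2]>.066)&(P[...,2]<.08)]
        print('crest',q.mean(0),q[:,2].max(),q.min(0),q.max(0),len(q))
        for x in(.475,.49,.505,.52,.535):
            s=P[(np.abs(P[...,0]-x)<.004)&(np.abs(P[...,1]-.03)<.03)&(P[...,2]>.059)&(P[...,2]<.08)]
            y0,z0,_=0,0,0
            A=np.c_[2*s[:,1],2*s[:,2],np.ones(len(s))]; b=(s[:,1:]**2).sum(1); e=np.linalg.lstsq(A,b,rcond=None)[0]
            A=np.c_[s[:,1]**2,s[:,1],np.ones(len(s))]; co=np.linalg.lstsq(A,s[:,2],rcond=None)[0]; print(x,'circle',e[:2],np.sqrt(e[2]+e[0]**2+e[1]**2),'parab',-co[1]/2/co[0],s[:,1].min(),s[:,1].max())
E
```

```text
w3 knob 415 [ 0.428286   -0.11605615  0.08957809] [ 0.41787046 -0.12658859  0.08045393] [ 0.43754012 -0.1059216   0.09231057]
pin [ 0.50585718 -0.11068335  0.07021154] 33
angle 1.501643955711281
crest [0.50857659 0.02696006 0.06968988] 0.07414796043903815 [0.46249684 0.01388396 0.06600147] [0.55126494 0.04174385 0.07414796] 2584
0.475 circle [0.02847082 0.05487363] 0.01672875781054039 parab 0.02877338987855287 0.010946790191779576 0.04557785822105005
0.49 circle [0.02855649 0.05447148] 0.017034094854732586 parab 0.028819499319840916 0.011755686051956177 0.045431123690296324
0.505 circle [0.02822099 0.05401522] 0.017260758509617072 parab 0.02860546374224929 0.011117236463147481 0.043679542969774984
0.52 circle [0.02832369 0.05425193] 0.017145932939249105 parab 0.028675966768252632 0.010708804378165557 0.04510214891490745
0.535 circle [0.02864555 0.05476492] 0.01675579649797246 parab 0.02896826028692734 0.010282305197169661 0.04495163136569598<stdin>:6: RuntimeWarning: Mean of empty slice.
  ret = um.true_divide(
Traceback (most recent call last):
ValueError: zero-size array to reduction operation minimum which has no identity
```

The lever stands at about 1.50 rad and the batten axis is at y≈0.0285. I go above the gauge with the camera on the dial side (tool heading −79.5°).

Call:
{"fn": "step_arm", "kwargs": {
  "rows": [
    [[0,-10.4,0],[-322,0,67],0],
    [[0,-10.4,0],[-322,0,67],0],
    [[0,-10.4,0],[-322,0,67],0],
    [[0,-10.4,0],[-322,0,67],0],
    [[0,-10.4,0],[-322,0,67],0],
    [[0,-10.4,0],[-322,0,67],0],
    [[0,-10.4,0],[-322,0,67],0],
    [[0,-10.4,0],[-322,0,67],0],
    [[0,-10.4,0],[-322,0,67],0],
    [[0,-10.4,0],[-322,0,67],0]
  ]
}}

```text
time: 7.18
eef_pos: [0.4934, 0.2151, 0.2331]
tcp_rot: [0.545, -0.452, 0.451, -0.544]
contact_force: [-0.2, -0.1, -0.2]
opening: 1.002
```

```bash
python3 - <<'E'
from h import *
stat(); shot('wrist','w4')
E
```

```text
t 7.18 p [0.4934 0.2151 0.2331] hd -79.3 y [-0.001 -0.    -1.   ] F [-0.2 -0.1 -0.2] op 1.002 q [ 0.22 -0.02  1.91  0.    1.25  1.61]
```

View pics/w4.png

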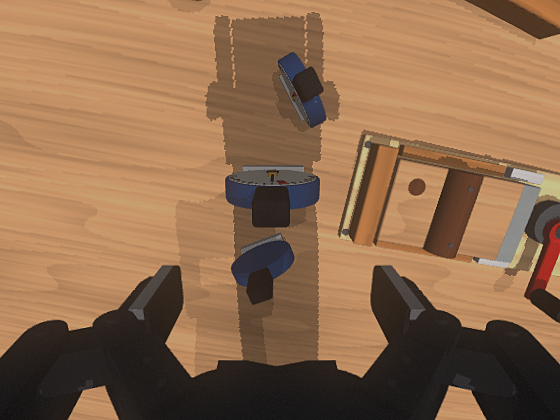

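```bash
python3 - <<'E'
from h import *
im,d,c=load('w4'); print('cam',-c['R'].T@c['t'])
a=cv2.resize(im[155:235,215:330],None,fx=6.5,fy=6.5,interpolation=cv2.INTER_CUBIC); cv2.imwrite('pics/crop4.png',a[:,:,::-1])
V,U=np.mgrid[:420,:560]; P=pts(c,d,np.c_[U.ravel(),V.ravel()]).reshape(420,560,3)
q=P[(np.hypot(P[...,0]-.495,P[...,1]-.22)<.04)&(P[...,2]>.146)&(P[...,2]<.16)]
print('htop',q.mean(0),q.min(0),q.max(0),cv2.minAreaRect((q[:,:2]*1000).astype(np.float32)))
hsv=cv2.cvtColor(im,cv2.COLOR_RGB2HSV).astype(int)
b=(hsv[...,0]>100)&(hsv[...,0]<135)&(hsv[...,1]>120)&(np.hypot(P[...,0]-.495,P[...,1]-.22)<.06)&(P[...,2]>.04); q=P[b]
print('blue',q.mean(0),q.min(0),q.max(0),cv2.minAreaRect((q[:,:2]*1000).astype(np.float32)))
# front dial face plane: points below housing at the dial
f=(hsv[...,1]<70)&(np.hypot(P[...,0]-.5,P[...,1]-.22)<.06)&(P[...,2]>.03)&(P[...,2]<.1)&(im.max(2)>80); q=P[f]; print('dial',len(q),q.mean(0))
co=np.polyfit(q[:,1],q[:,0],1); print('dial yaw',np.degrees(np.arctan(-co[0])))
co=cv2.fitLine((q*1000).astype(np.float32),cv2.DIST_HUBER,0,.01,.01).ravel(); print(co, np.degrees(np.arctan2(co[1],co[0])))
E
```

```text
cam [0.56538522 0.22792183 0.37599246]
htop [0.49991082 0.21980798 0.15096904] [0.4868864  0.20469828 0.14608532] [0.51147246 0.23454013 0.15347935] ((498.8914489746094, 219.56256103515625), (22.396591186523438, 27.531661987304688), 9.144241333007812)
blue [0.50138653 0.20510214 0.10623328] [0.47804147 0.19289459 0.09651534] [0.51218001 0.26842725 0.29916944] ((496.0846252441406, 232.73109436035156), (20.386144638061523, 77.35297393798828), 12.050575256347656)
dial 805 [0.50977631 0.22205817 0.06602239]
dial yaw 10.244452977377575
[ -0.1826252   0.9822223  -0.0434436 510.02615   221.79173    66.39784  ] 100.53276
```

View pics/crop4.png

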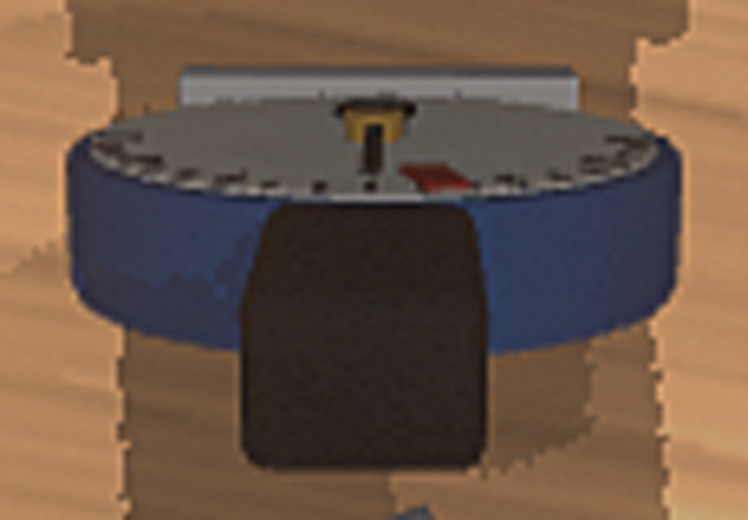

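The crop shows the needle straight up at crop (373,150), the hub at (373,110) and the red mark at (435,178) on the gauge's −y side, as expected. I cast the red pixels onto the dial plane.

```bash
cat > dial.py <<'E'
from h import *
im,d,c=load('w4'); hsv=cv2.cvtColor(im,cv2.COLOR_RGB2HSV).astype(int)
yaw=np.radians(10.4); gx=np.array([np.cos(yaw),np.sin(yaw),0]); gy=np.array([-np.sin(yaw),np.cos(yaw),0])
p0=np.array([.5100,.2218,.0]); 
red=np.zeros(d.shape,bool); red[170:192,262:300]=1; red&=((hsv[...,0]<8)|(hsv[...,0]>172))&(hsv[...,1]>110)&(im[...,0]>60)
uv=np.argwhere(red)[:,::-1]; print(len(uv),uv.mean(0),uv.min(0),uv.max(0))
def ond(uv):
    o,r=ray(c,uv); s=((p0-o)@gx)/(r@gx); return o+r*s[:,None]
q=ond(uv.astype(float)); 
h0=np.array([.4985,.2196,0]);  yc=h0@gy
print('local y,z mean',((q@gy)-yc).mean()*1000,q[:,2].mean()*1000)
for zc in(.055,.057,.059):
    print(zc,'angle',np.arctan2(-((q@gy)-yc).mean(),q[:,2].mean()-zc),'radius',np.hypot(((q@gy)-yc).mean(),q[:,2].mean()-zc))
# hub/needle/ housing extremes
for n,uvp in(('hub',(215+373/6.5,155+112/6.5)),('needle tip?',(215+371/6.5,155+172/6.5)),('L',(215+90/6.5,155+148/6.5)),('R',(215+658/6.5,155+148/6.5)),('top',(215+370/6.5,155+200/6.5))):
    a=ond([uvp])[0]; print(n,(a@gy-yc)*1000,a[2]*1000)
v=q[:,2]*1000; y=((q@gy)-yc)*1000; co=np.polyfit(v,y,1); print('bar slope dy/dz',co, 'ang',-np.arctan(co[0]))
E
python3 dial.py
```

```text
25 [282. 182.] [277 181] [287 183]
local y,z mean -9.339951778891354 88.24968157240141
0.055 angle 0.27384631753253424 radius 0.034536589639078526
0.057 angle 0.29043033429180426 radius 0.032615598992023744
0.059 angle 0.30908423267061086 radius 0.030704699498918644
hub -0.010328667604475594 33.63399597659472
needle tip? -0.33004298301450574 85.91606849419203
L 41.76027659985479 67.7566325013343
R -43.10030410170174 65.78617816056015
top -0.4404097203402346 105.41887286273987
bar slope dy/dz [-0.26256187 13.83104982] ang 0.25676621301699976
```

```bash
python3 - <<'E'
from h import *
stat(); print(delta((.498,.2205,.112),Rdown(-79.6)))
E
```

```text
t 7.23 p [0.4934 0.2137 0.2331] hd -79.4 y [-0.001 -0.001 -1.   ] F [-0.5 -0.7  0.7] op 1.002 q [ 0.22 -0.02  1.91 -0.    1.25  1.61]
(array([0.1, 0.2, 0. ]), array([ -5.9, 121.1,   5.9]))
```

Call:
{"fn": "step_arm", "kwargs": {
  "rows": [
    [[0,0,0],[-6,0,6],0],
    [[0,0,0],[-6,35,6],0],
    [[0,0,0],[-6,65,6],0],
    [[0,0,0],[-6,90,6],0],
    [[0,0,0],[-6,105,6],0],
    [[0,0,0],[-6,115,6],0],
    [[0,0,0],[-6,121,6],0],
    [[0,0,0],[-6,121,6],0],
    [[0,0,0],[-6,121,6],0]
  ]
}}

```text
time: 7.98
eef_pos: [0.4997, 0.2197, 0.1139]
tcp_rot: [-0.543, 0.452, -0.453, 0.544]
contact_force: [-0.4, 0.6, -0.1]
opening: 0.996
```

```bash
python3 - <<'E'
from h import *
stat(); shot('wrist','w5'); print(delta((.498,.2205,.112),Rdown(-79.6)))
E
```

```text
t 7.98 p [0.4997 0.2197 0.1139] hd -79.6 y [ 0.001  0.    -1.   ] F [-0.4  0.6 -0.1] op 0.996 q [0.23 0.13 1.99 0.   1.02 1.62]
(array([-0.1,  0. , -0. ]), array([-1. ,  2.4, -1.8]))
```

View pics/w5.png

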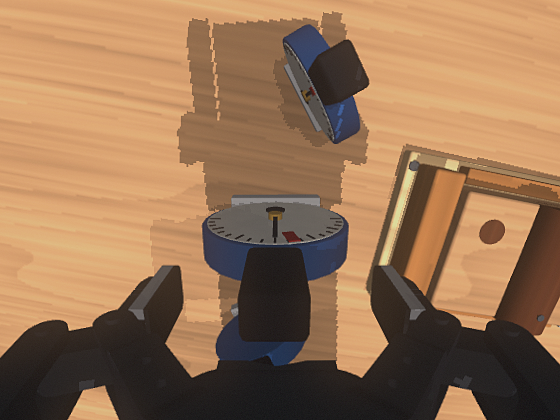

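The handle sits centred between the pads at (275,290). I close on it.

Call:
{"fn": "step_arm", "kwargs": {
  "newtons": 60,
  "rows": [
    [[0,0,0],[0,0,-1],0],
    [[0,0,0],[0,0,-1],1],
    [[0,0,0],[0,0,-1],1],
    [[0,0,0],[0,0,-1],1],
    [[0,0,0],[0,0,-1],1],
    [[0,0,0],[0,0,-1],1],
    [[0,0,0],[0,0,-1],1],
    [[0,0,0],[0,0,-1],1],
    [[0,0,0],[0,0,-1],1]
  ]
}}

```text
time: 8.78
eef_pos: [0.498, 0.22, 0.1132]
tcp_rot: [-0.543, 0.452, -0.452, 0.544]
contact_force: [-0.4, 1.2, 1.8]
opening: 0.322
```

```bash
python3 - <<'E'
from h import *
stat(); shot('wrist','w6'); print(delta((.498,.2205,.112),Rdown(-79.6)))
E
```

```text
t 8.78 p [0.498  0.22   0.1132] hd -79.6 y [ 0.     0.001 -1.   ] F [-0.4  1.2  1.8] op 0.322 q [0.23 0.13 1.99 0.   1.02 1.62]
(array([-0.,  0., -0.]), array([-0.5,  1.2,  0. ]))
```

View pics/w6.png

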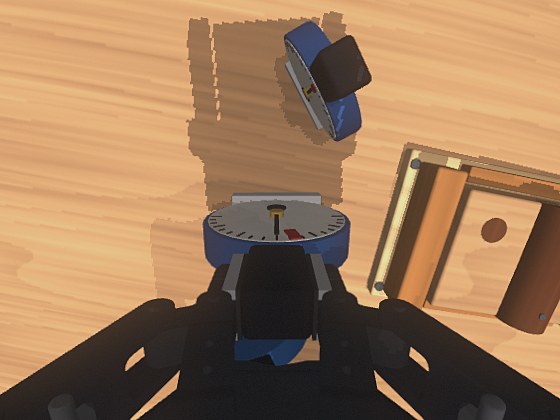

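```bash
python3 - <<'E'
from h import *
yaw=np.radians(10.4); gx=np.array([np.cos(yaw),np.sin(yaw),0]); gy=np.array([-np.sin(yaw),np.cos(yaw),0])
im,d,c=load('w6'); hsv=cv2.cvtColor(im,cv2.COLOR_RGB2HSV).astype(int)
h0=np.array([.498,.2203,0]); yc=h0@gy
m=((hsv[...,0]<8)|(hsv[...,0]>172))&(hsv[...,1]>120)&(im[...,0]>60); m[:222]=0;m[246:]=0;m[:,:278]=0;m[:,310:]=0
uv=np.argwhere(m)[:,::-1].astype(float)
dist=(h0@gx)+.0115
o,r=ray(c,uv); s=(dist-o@gx)/(r@gx); q=o+r*s[:,None]
y=(q@gy-yc)*1000; z=q[:,2]*1000; print(len(q),y.mean(),z.mean(),y.min(),y.max(),z.min(),z.max(),'ang',np.arctan2(-y.mean(),z.mean()-57),'R',np.hypot(y.mean(),z.mean()-57))
w,v=np.linalg.eigh(np.cov(np.c_[y,z].T)); print('pca',w,np.arctan2(-v[0,1],v[1,1]))
for zc in (55,59):print(np.arctan2(-y.mean(),z.mean()-zc))
a=cv2.resize(im[185:255,195:360],None,fx=4.8,fy=4.8,interpolation=cv2.INTER_CUBIC); cv2.imwrite('pics/crop6.png',a[:,:,::-1])
E
```

```text
124 -10.123548637654213 87.95425064748609 -14.888807017698888 -5.38249224992221 79.84819900419798 96.01568542805228 ang 0.3160837959609257 R 32.567650670049005
pca [ 4.1241982  21.33632236] 0.2352439777466812
0.2980492183589847
0.33635359187811137
```

View pics/crop6.png

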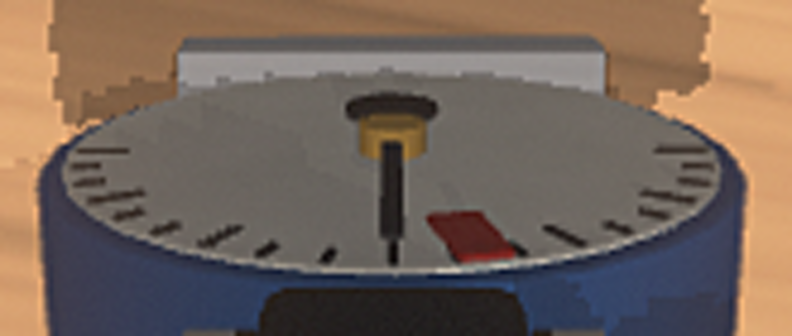

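The jaws hold the handle (opening 27 mm against the 28 mm handle). The mark is at about 0.26 rad: 0.264 from its side offset at 38 mm radius, 0.26 from the dial ticks, 0.235 from the bar's slope. I lift.

Call:
{"fn": "step_arm", "kwargs": {
  "rows": [
    [[0,0,0],[0,-10,0],1],
    [[0,0,0],[0,-30,0],1],
    [[0,0,0],[0,-55,0],1],
    [[0,0,0],[0,-85,0],1],
    [[0,0,0],[0,-110,0],1],
    [[0,0,0],[0,-130,0],1],
    [[0,0,0],[0,-135,0],1],
    [[0,0,0],[0,-135,0],1]
  ]
}}

```text
time: 9.5
eef_pos: [0.4984, 0.2197, 0.2495]
tcp_rot: [-0.543, 0.452, -0.453, 0.544]
contact_force: [0.3, -0.4, -4.0]
opening: 0.32
```

```bash
cat >> h.py <<'E'
def Rlean(th,h=-90): return Rn.from_rotvec([-th,0,0])*Rdown(h)
def tcp_for(th,gap=0,off=0,L=.1132,x=.505,ya=.0285,za=.053):
    n=np.array([0,np.sin(th),np.cos(th)]); e=np.array([0,np.cos(th),-np.sin(th)])
    return np.array([x,ya,za])+n*(.018+L)+e*off+np.array([0,0,gap])
E
python3 - <<'E'
from h import *
stat(); t=tcp_for(.26,.06); print(t,delta(t,Rlean(.26)))
print(delta(t,Rlean(0)))
E
```

```text
t 9.5 p [0.4984 0.2197 0.2495] hd -79.6 y [ 0.003  0.    -1.   ] F [ 0.3 -0.4 -4. ] op 0.32 q [ 0.23 -0.02  1.88 -0.    1.28  1.62]
[0.505      0.06222897 0.23979037] (array([ -1.5,  10.4, -14.9]), array([156. ,   9.7, -22.1]))
(array([-0.2, 10.4, -0. ]), array([156. ,   9.7, -22.1]))
```

Call:
{"fn": "step_arm", "kwargs": {
  "rows": [
    [[0,3,0],[15,0,-2],1],
    [[0,6,-2],[40,0,-6],1],
    [[0,10,-5],[70,2,-10],1],
    [[-1,10.4,-8],[100,5,-14],1],
    [[-1.3,10.4,-12],[125,8,-18],1],
    [[-1.4,10.4,-14.9],[145,9.7,-21],1],
    [[-1.4,10.4,-14.9],[155,9.7,-22],1],
    [[-1.4,10.4,-14.9],[156,9.7,-22],1],
    [[-1.4,10.4,-14.9],[156,9.7,-22],1],
    [[-1.4,10.4,-14.9],[156,9.7,-22],1]
  ]
}}

```text
time: 10.33
eef_pos: [0.5044, 0.0628, 0.2378]
tcp_rot: [0.561, -0.432, 0.56, -0.431]
contact_force: [-0.1, -0.2, -3.5]
opening: 0.321
```

Call:
{"fn": "step_arm", "kwargs": {
  "rows": [
    [[0,0,0],[0,0,0],1],
    [[0,0,0],[0,0,0],1],
    [[0,0,0],[0,0,0],1],
    [[0,0,0],[0,0,0],1],
    [[0,0,0],[0,0,0],1],
    [[0,0,0],[0,0,0],1]
  ]
}}

```text
time: 10.83
eef_pos: [0.5045, 0.0625, 0.2383]
tcp_rot: [0.561, -0.431, 0.561, -0.431]
contact_force: [-1.1, 0.0, -2.6]
opening: 0.317
```

```bash
python3 - <<'E'
from h import *
stat(); im,d,c=shot('wrist','w7'); shot('side','s7')
a=cv2.resize(im[185:255,195:360],None,fx=4.8,fy=4.8,interpolation=cv2.INTER_CUBIC); cv2.imwrite('pics/crop7.png',a[:,:,::-1])
t=tcp_for(.26,.06); print(t,delta(t,Rlean(.26)))
E
```

```text
t 10.83 p [0.5045 0.0625 0.2383] hd -90.0 y [-0.    -0.258 -0.966] F [-1.1  0.  -2.6] op 0.317 q [ 0.05 -0.06  1.95 -0.27  1.27  1.71]
[0.505      0.06222897 0.23979037] (array([ 0., -0.,  0.]), array([ 0.5, -1.4,  0.5]))
```

View pics/w7.png

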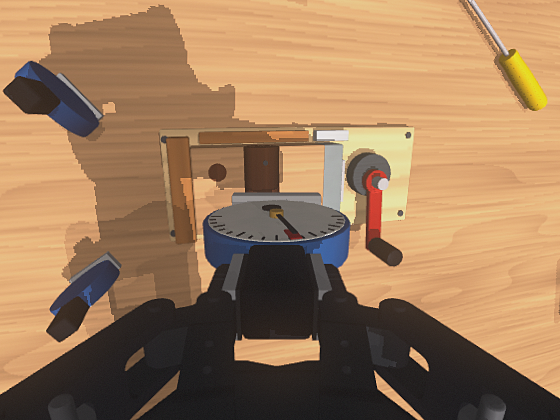

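View pics/crop7.png

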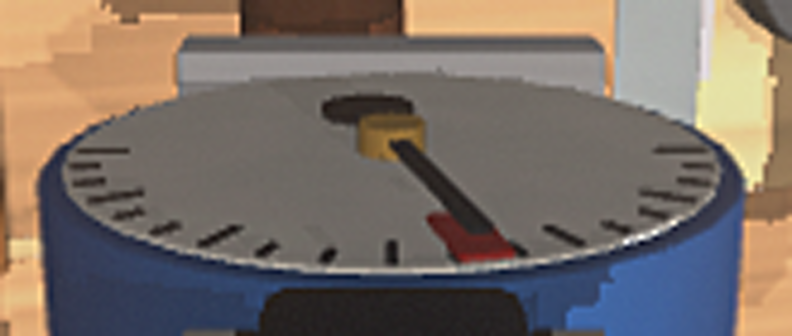

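View pics/s7.png

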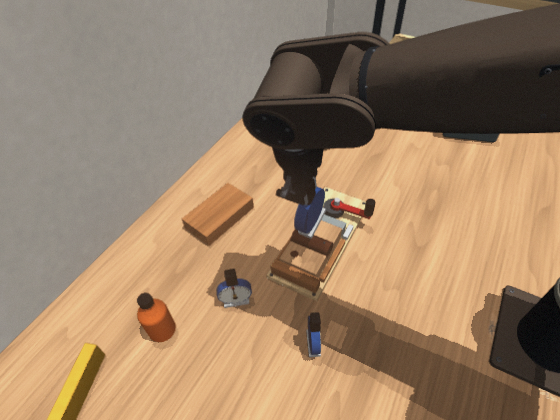

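The needle now lies over the red mark: tip at crop (487,235), mark centre about (472,238), so perhaps 0.03 rad past it. It may not have settled yet. I go down to about 10 mm above the batten and look again.

Call:
{"fn": "step_arm", "kwargs": {
  "rows": [
    [[0,0,0],[-2,7,0],1],
    [[0,0,0],[-5,20,0],1],
    [[0,0,0],[-9,34,0],1],
    [[0,0,0],[-11.5,43,0],1],
    [[0,0,0],[-12.5,47,0],1],
    [[0,0,0],[-12.5,47,0],1],
    [[0,0,0],[-12.5,47,0],1],
    [[0,0,0],[-12.5,47,0],1],
    [[0,0,0],[-12.5,47,0],1],
    [[0,0,0],[-12.5,47,0],1]
  ]
}}

```text
time: 11.77
eef_pos: [0.505, 0.0623, 0.1905]
tcp_rot: [0.56, -0.431, 0.561, -0.431]
contact_force: [-0.2, -0.8, -4.2]
opening: 0.315
```

```bash
cat > ndl.py <<'E'
import sys
from h import *
tag=sys.argv[1]
s=ctrl.get_state(); im,d,c=shot('wrist',tag); stat()
R=Rn.from_quat(s['tcp_rot']).as_matrix(); gx,gy,gz=R[:,2],-R[:,0],-R[:,1]
C=s['eef_pos']-gz*(.1132-.057)   # housing centre
hsv=cv2.cvtColor(im,cv2.COLOR_RGB2HSV).astype(int)
m=((hsv[...,0]<8)|(hsv[...,0]>172))&(hsv[...,1]>120)&(im[...,0]>50); m[:222]=0;m[246:]=0;m[:,:270]=0;m[:,315:]=0
n=(im.max(2)<70); n[:214]=0;n[236:]=0;n[:,:268]=0;n[:,302:]=0
def loc(uv,h):
    o,r=ray(c,uv); s=((C-o)@gx+h)/(r@gx); q=o+r*s[:,None]-C; return q@gy*1000,q@gz*1000
for nm,mk in(('mark',m),('needle',n)):
    k,lab,stt,_=cv2.connectedComponentsWithStats(mk.astype(np.uint8)); j=1+stt[1:,4].argmax(); print(nm,stt[j])
    uv=np.argwhere(lab==j)[:,::-1].astype(float)
    for h in(.0115,.0135,.0155):
        y,z=loc(uv,h); w,v=np.linalg.eigh(np.cov(np.c_[y,z].T)); v=v[:,1]*np.sign(v[1,1])
        print(' h',h,'mean',y.mean().round(2),z.mean().round(2),'ang',np.arctan2(-y.mean(),z.mean()).round(3),'R',np.hypot(y.mean(),z.mean()).round(1),'pca',np.arctan2(-v[0],v[1]).round(3),'zrange',z.min().round(1),z.max().round(1))
a=cv2.resize(im[185:255,195:360],None,fx=4.8,fy=4.8,interpolation=cv2.INTER_CUBIC); cv2.imwrite(f'pics/c{tag}.png',a[:,:,::-1])
E
python3 ndl.py w8
```

```text
t 11.82 p [0.5049 0.0623 0.1903] hd -90.0 y [ 0.001 -0.258 -0.966] F [ 0.6 -0.6 -3.5] op 0.317 q [ 0.05 -0.01  2.   -0.28  1.18  1.73]
mark [284 230  19  10  92]
 h 0.0115 mean -9.43 32.32 ang 0.284 R 33.7 pca 0.462 zrange 24.2 38.7
 h 0.0135 mean -9.14 37.74 ang 0.238 R 38.8 pca 0.462 zrange 29.9 43.9
 h 0.0155 mean -8.85 43.16 ang 0.202 R 44.1 pca 0.462 zrange 35.6 49.1
needle [276 214  22  20 122]
 h 0.0115 mean -7.02 13.57 ang 0.477 R 15.3 pca 0.257 zrange -8.1 29.3
 h 0.0135 mean -6.81 19.6 ang 0.334 R 20.8 pca 0.257 zrange -1.4 34.8
 h 0.0155 mean -6.59 25.64 ang 0.252 R 26.5 pca 0.257 zrange 5.4 40.4
```

View pics/cw8.png

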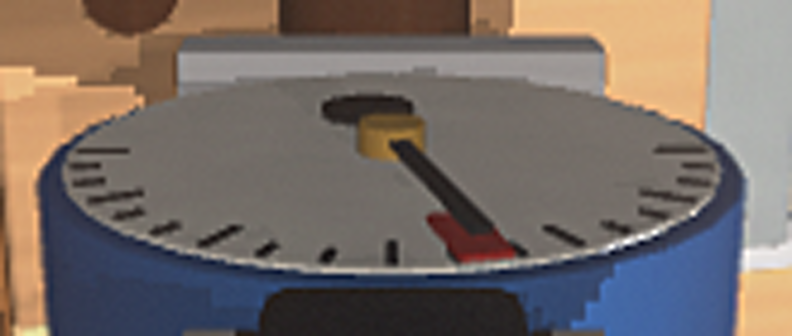

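The settled needle measures 0.257 rad and the mark 0.24–0.25. I lower the gauge onto the batten in small steps and watch the force.

Call:
{"fn": "step_arm", "kwargs": {
  "rows": [
    [[0,0,0],[-0.8,3,0],1],
    [[0,0,0],[-1.5,5.5,0],1],
    [[0,0,0],[-2,7.3,0],1],
    [[0,0,0],[-2.2,8.2,0],1],
    [[0,0,0],[-2.2,8.2,0],1],
    [[0,0,0],[-2.2,8.2,0],1]
  ]
}}

```text
time: 12.32
eef_pos: [0.5044, 0.0623, 0.1809]
tcp_rot: [0.561, -0.431, 0.561, -0.43]
contact_force: [-0.7, 0.3, -2.6]
opening: 0.321
```

```bash
python3 -c "
from h import *
stat()"
```

```text
t 12.32 p [0.5044 0.0623 0.1809] hd -90.0 y [-0.001 -0.258 -0.966] F [-0.7  0.3 -2.6] op 0.321 q [ 0.05  0.    2.01 -0.28  1.16  1.74]
```

Call:
{"fn": "step_arm", "kwargs": {
  "rows": [
    [[0,0,0],[-0.2,0.7,0],1],
    [[0,0,0],[-0.3,1.2,0],1],
    [[0,0,0],[-0.4,1.6,0],1],
    [[0,0,0],[-0.5,2,0],1],
    [[0,0,0],[-0.5,2,0],1]
  ]
}}

```text
time: 12.73
eef_pos: [0.5047, 0.0623, 0.1799]
tcp_rot: [0.561, -0.431, 0.561, -0.431]
contact_force: [-0.4, 1.7, 0.3]
opening: 0.321
```

```bash
python3 -c "
from h import *
stat()"
```

```text
t 12.73 p [0.5047 0.0623 0.1799] hd -90.0 y [-0.    -0.258 -0.966] F [-0.4  1.7  0.3] op 0.321 q [ 0.05  0.    2.01 -0.29  1.16  1.74]
```

Contact is at the predicted height (TCP z 0.1799 against 0.1798), and the force has risen by about 4 N. I press slightly more and let it settle.

Call:
{"fn": "step_arm", "kwargs": {
  "rows": [
    [[0,0,0],[-0.1,0.4,0],1],
    [[0,0,0],[-0.2,0.8,0],1],
    [[0,0,0],[-0.2,0.8,0],1],
    [[0,0,0],[-0.2,0.8,0],1],
    [[0,0,0],[-0.2,0.8,0],1],
    [[0,0,0],[-0.2,0.8,0],1],
    [[0,0,0],[-0.2,0.8,0],1],
    [[0,0,0],[-0.2,0.8,0],1],
    [[0,0,0],[-0.2,0.8,0],1],
    [[0,0,0],[-0.2,0.8,0],1]
  ]
}}

```text
time: 13.57
eef_pos: [0.5049, 0.0623, 0.1798]
tcp_rot: [0.561, -0.431, 0.561, -0.431]
contact_force: [-2.7, 1.8, 5.1]
opening: 0.323
```

```bash
python3 ndl.py w9; python3 -c "
from h import *
im,d,c=shot('side','s9'); a=cv2.resize(im[150:320,230:400],None,fx=3.5,fy=3.5,interpolation=cv2.INTER_CUBIC); cv2.imwrite('pics/cs9.png',a[:,:,::-1])
for i in range(1): stat()"
```

```text
t 13.62 p [0.5049 0.0623 0.1798] hd -90.0 y [ 0.    -0.258 -0.966] F [-1.7  2.1  5.3] op 0.317 q [ 0.05  0.    2.01 -0.29  1.16  1.74]
mark [284 230  19  10  92]
 h 0.0115 mean -9.33 32.54 ang 0.279 R 33.9 pca 0.434 zrange 24.3 38.7
 h 0.0135 mean -9.04 37.96 ang 0.234 R 39.0 pca 0.434 zrange 30.0 44.0
 h 0.0155 mean -8.75 43.38 ang 0.199 R 44.3 pca 0.434 zrange 35.7 49.2
needle [277 215  21  19 119]
 h 0.0115 mean -6.94 13.81 ang 0.466 R 15.5 pca 0.249 zrange -5.7 29.4
 h 0.0135 mean -6.73 19.84 ang 0.327 R 21.0 pca 0.249 zrange 1.0 34.9
 h 0.0155 mean -6.52 25.87 ang 0.247 R 26.7 pca 0.249 zrange 7.7 40.4
t 13.67 p [0.5049 0.0623 0.1798] hd -90.0 y [ 0.    -0.258 -0.966] F [-2.1  1.9  4.7] op 0.322 q [ 0.05  0.    2.01 -0.29  1.16  1.74]
```

View pics/w9.png

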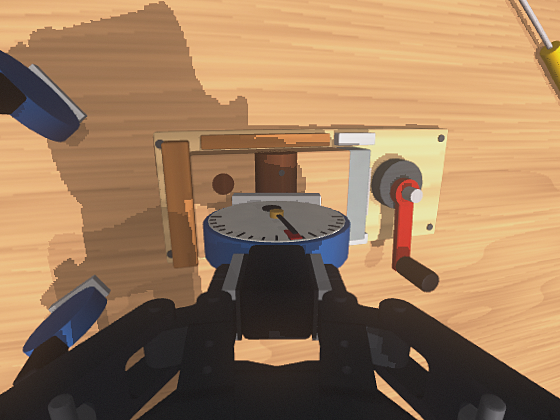

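View pics/cw9.png

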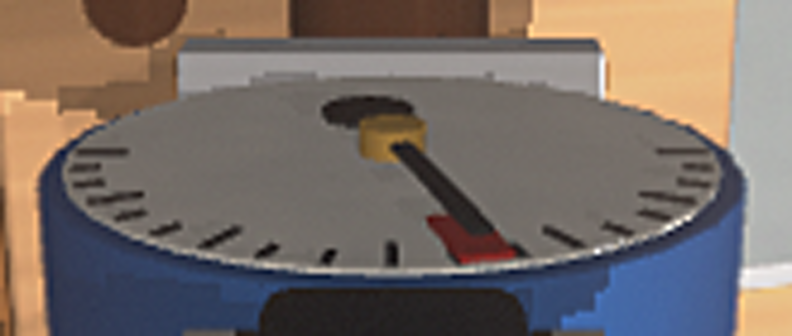

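View pics/cs9.png

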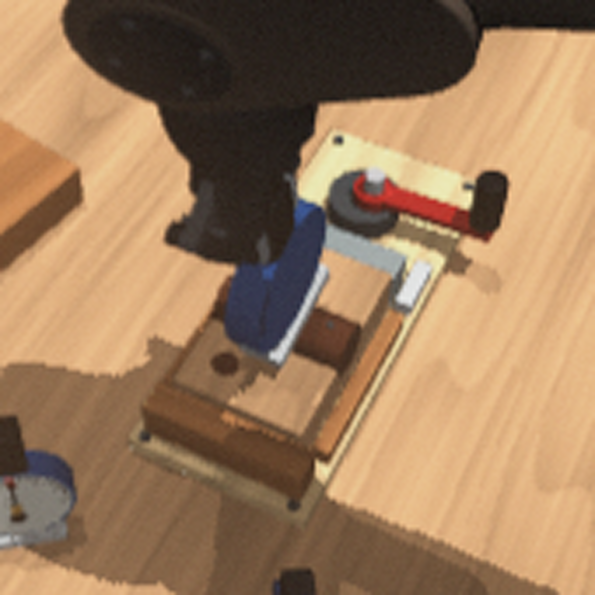

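The foot rests on the batten and the needle lies on the mark. One last check of the mark angle, using the earlier picture w6 where the mark is not covered.

```bash
python3 - <<'E'
from h import *
im,d,c=load('w6'); R=Rdown(-79.6).as_matrix(); gx,gy,gz=R[:,2],-R[:,0],-R[:,1]; C=np.array([.498,.22,.1132])-gz*.0562
hsv=cv2.cvtColor(im,cv2.COLOR_RGB2HSV).astype(int)
m=((hsv[...,0]<8)|(hsv[...,0]>172))&(hsv[...,1]>120)&(im[...,0]>50); m[:222]=0;m[246:]=0;m[:,:270]=0;m[:,315:]=0
n=(im.max(2)<70); n[:214]=0;n[236:]=0;n[:,:268]=0;n[:,302:]=0
for nm,mk in(('mark',m),('needle',n)):
  uv=np.argwhere(mk)[:,::-1].astype(float)
  for h in(.0115,.0133,.0155):
    o,r=ray(c,uv); s=((C-o)@gx+h)/(r@gx); q=o+r*s[:,None]-C; y,z=q@gy*1000,q@gz*1000; w,v=np.linalg.eigh(np.cov(np.c_[y,z].T)); v=v[:,1]*np.sign(v[1,1])
    print(nm,h,y.mean(),z.mean(),np.arctan2(-y.mean(),z.mean()),np.hypot(y.mean(),z.mean()),'pca',np.arctan2(-v[0],v[1]),z.min(),z.max())
E
```

```text
mark 0.0115 -9.814493782926572 30.833601304372177 0.30816476166296997 32.35792418577072 pca 0.2307247887448615 22.692387533816323 38.874151843511854
mark 0.0133 -9.548965436395019 35.77362417381866 0.2608459282700359 37.02613843536873 pca 0.23072478874486174 27.871166887059946 43.578370368714104
mark 0.0155 -9.224430790634237 41.81142990314215 0.21714144852637407 42.8168867849657 pca 0.23072478874486121 34.20078609657993 49.327970788405715
needle 0.0115 -0.7483723654995807 14.936571317512808 0.05006149447017825 14.955307550183973 pca 0.015963384243790856 -5.60140094152179 32.744628204985545
needle 0.0133 -0.7487251679352037 20.34280464272787 0.03678879937078617 20.356578546241266 pca 0.0159633842437908 0.4071472447309462 37.628606598007394
needle 0.0155 -0.7491563709120773 26.95042315132405 0.02779041713502444 26.96083350535553 pca 0.015963384243790638 7.750928361262029 43.59791352281182
```

```bash
python3 - <<'E'
from h import *
stat(); print(ctrl.sign_off())
E
```

```text
t 13.67 p [0.5049 0.0623 0.1798] hd -90.0 y [ 0.    -0.258 -0.966] F [-2.1  1.9  4.7] op 0.322 q [ 0.05  0.    2.01 -0.29  1.16  1.74]
the job is handed in; nothing more can be done
None
```

I swung the cam lever fully over, then took the largest of the three gauges by its handle. I stood its foot on the batten, leaned it 0.26 rad towards its +y, and handed the job in at 13.7 s while still holding it.

**Last checks**
- **Lever:** after I released it, it sprang back slightly and measured about 1.50 rad, against the 1.35 rad needed. In the final pictures it looked unchanged, but I did not measure it again.
- **Needle and mark:** the needle measured 0.25–0.26 rad. My estimates of the mark disagreed: 0.23 from the bar's slope, 0.24–0.26 from its position. The needle is therefore about 0.00–0.03 rad from the mark (limit 0.09). The needle looked slightly past the mark's centre.
- **Contact:** the foot met the batten within 0.1 mm of the predicted height. It presses with about 8–9 N after allowing for the gauge's weight.
- **Foot ends:** by geometry, the lower end is about 46 mm above the stud's underside (limit 38.5 mm). I did not measure this directly.
- **Grip:** the jaws stayed at 27 mm on the 28 mm handle, set to 60 N.
- **Bystanders:** no move came near the joist offcut, glue bottle or screwdriver. I did not measure their positions again.

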